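# Square up a model bridge in the gluing jig

## Task

Set the model bridge deck in the squaring jig the right way up and push it fully home into the corner, its long side flush against the long fence and one end flush against the short fence. Then do the same with the green girder beside it: long side flush against the deck's free side, one end flush against the short fence. Leave everything else on the bench where it stands.

Things in the scene. Friction and masses are not known exactly. Their poses are not given: they have to be found in the camera images.
- jig: squaring jig fixed to the bench: aluminium base plate 260 (x) x 220 (y) x 12 mm, two blue fences 12 mm thick, tops 30 mm above the bench. Origin: centre of its underside, at bench height. Long fence along the jig's x at its +y edge (inner face y = +98 mm); short fence along its y at its +x edge (inner face x = +118 mm). The other edges are open
- jig_corner (a point): the inner corner where the two fences meet, at the level of the base's top (118, 98, 12 mm from the jig's origin)
- deck: grey model bridge deck, a solid flat-sided block 150 (x) x 60 (y) x 24 mm, dark track on top, two thin white railings 25 mm either side of its centre line reaching 42 mm above its underside; about 0.2 kg. Origin: centre of its underside, z up. Either end and either side may go to the fences
- girder: green model box girder, a solid block 120 (x) x 30 (y) x 28 mm with flat sides and black lattice strips on top; about 0.15 kg, lying on the bench. Origin: centre of its underside, z up. Either end and either side may go to the deck and fence
- white_jar: white-lidded paint jar, orange label, 34 mm across, 45 mm tall, upright beside a long side of the deck (origin: centre of its underside). Bystander: leave it where it stands
- black_jar: black-lidded paint jar, blue label, 34 mm across, 45 mm tall, upright beside a long side of the girder (origin: centre of its underside). Bystander: leave it where it stands
- glue_bottle: white glue bottle with yellow cap, 44 mm across, 120 mm tall, upright between the mat and the jig (origin: centre of its underside). Bystander: leave it where it stands
- spanner: steel open spanner, 120 mm long along its x, lying on the mat (origin: at its middle, underside). Bystander: leave it where it stands
- brush_pot: green open pot, 68 mm across, 100 mm tall, at the far side (origin: centre of its underside). Bystander: leave it where it stands
- varnish_tin: tin with yellow label, 60 mm across, 70 mm tall, near the left of the jig (origin: centre of its underside). Bystander: leave it where it stands
- magnet: red magnet block 30 x 30 x 25 mm, loose (it does not attract) on the jig's base, at the corner of the base away from both fences (origin: centre of its underside). Bystander: leave it where it stands
Not all that is in view belongs to the job. Of the things like the girder, leave any that is blue, orange or red; of the rest the smaller one is meant.

How it is judged:
By the outcome, as a careful person would: the job done as asked, in the order asked, and still so for the second after the job is handed in, with the robot touching nothing.
It also fails if it takes over 72 s, if anything falls off the work surface, if the arm or the gripper's body presses on something with over 40 N, if the wrist force passes 120 N, or if a joint passes its speed limit or range.

## Robot

A 7-joint arm with a two-finger parallel gripper is mounted at the origin on the work surface. World frame = base frame: x ahead of the robot, y to its left, z up, the work surface at z = 0. Lengths are in m, angles in rad, forces in N, time in s.
With the tool pointing down it reaches from about 0.4 to 0.875 m from the base axis. Payload 4.4 kg.
Tool frame: the origin (TCP) lies on the front face of the gripper's body, between the roots of the fingers; the fingertips stand 73 mm ahead of it and the grasp point (between the pads) lies 54 mm ahead of it; z points along the fingers, y is the line along which they close (so a half turn about z gives the same grasp; the last joint's range is limited). The gripper opens to 85 mm and grips with 20 to 120 N. Pads are 22 mm wide; open, the fingers measure 114 mm over their backs; the gripper's body (76 mm by 85 mm) begins 54 mm behind the grasp point. The pads swing forward as they close: fully open they stand 13 mm farther back than shut.
Start: joints at [1.149, 0.628, 0.038, 1.517, -0.027, 0.996, -0.02], TCP at [0.226, -0.609, 0.304] pointing down, gripper open.
Joint ranges: [-3.06, 3.06], [-0.37, 2.12], [-1.25, 1.32], [0.18, 2.47], [-1.1, 4.24], [0.23, 1.98], [-2.94, 2.94]. Speed limits (rad/s): [2.57, 2.57, 3.14, 3.14, 3.14, 3.14, 3.14].

## Interface

Orientations are given as a unit quaternion [w, x, y, z].
In Python, from station import ctrl, snapshot, calibration gives the robot as it stands.
- The arm moves only by the tool send_rows, never from a script. Its argument "series" is a list that holds one entry, the list of rows, each a list of 6 numbers: the shift along the tool's x, y, z in units of 0.02 m (1.0 is 0.02 m), then the turn, a rotation vector about the tool's x, y, z in units of 180 degrees (1.0 is 180 degrees). A call has 1 to 12 rows; each row shifts and turns the commanded pose from where the row before left it, along the tool's axes as they then stand; what a row does not reach is not made up. A row lasts 1/10 s, in which the tool goes at most 50 mm and 8.59 degrees, less where a joint would pass 70% of its speed; a pose out of reach is approached as far as the arm can. A call with a number of a shift or a turn outside -1 to 1 is refused whole. A call with a gripper value outside its range is refused whole. "hand" is the opening, from 0 (shut) to 1 (fully open), set as the call begins (left out, the last holds). The fingers move at their own pace and stop on an object; the grip force is fixed at half the most. Time passes only in rows, so rows that do not move let the fingers close. It gives the time, the measured TCP pose, the force, the opening and the grip force at its end, in the units of the state.
- ctrl.sense(): the state, without advancing time (a new reading comes with each control period).
- snapshot(name): name is "side" or "top" or "wrist"; returns the picture (420x560x3 uint8, red, green, blue); there is no depth.
- calibration(name): a dict with "fx", "fy", "cx", "cy" (pixels), "R" (3x3) and "t" (3): a world point X has camera coordinates R X + t. Camera axes: x right, y down, z forward; pixel columns grow to the right and rows downward; lengths in m; the calibration is good to about 2 mm. A picture is of the moment at which its call begins: read the wrist's pose just before it. calibration takes no time and is no camera call; for the wrist camera it gives the pose at the moment of the call.
- ctrl.hand_in(): hands the job in; it is judged then, once.
The state is a dict: "time": time; "joint_pos": joint angles; "qvel": joint speeds; "effort": joint torques, N m; "position": TCP position; "orientation": TCP orientation; "wrist_force": force on the tool from outside, world axes, zero at the start; "wrist_torque": the same for the moment, N m; "finger_gap": finger opening in m; "grip_force": force on a finger pad.
Only numpy, scipy, OpenCV 4.12 (cv2) and the standard library are available. Lean on these libraries where they do the work, as an engineer would, in place of code of your own. Each camera call takes 0.05 s, during which the arm holds its last target. There are 200 camera calls.

## Working session

There is one attempt and no reset: what is moved stays moved. The work goes in short steps, Python scripts to look and compute and a tool call to move; the robot and the scene stay as the last step left them, time stands still between calls to the robot, and variables do not carry over. Pictures are saved under pics/ and viewed, at most 10 in all, crops included, and the job is handed in when it is done.

Besides the shell and the picture viewer there is one more tool, called after ">>>" as name(argument=value, ...) on one line, values as JSON. send_rows: Moves the arm, as the interface text tells. Its arguments: {"type":"object","properties":{"series":{"type":"array","items":{"type":"array","items":{"type":"array","items":{"type":"number"}}}},"hand":{"type":"number"}},"required":["series"]}

```bash
mkdir -p pics
python3 - <<'E'
from station import ctrl,snapshot,calibration
import cv2,numpy as np
s=ctrl.sense();print({k:np.round(s[k],3) for k in('time','position','orientation','joint_pos','finger_gap')})
for n in('top','side'):
    im=snapshot(n);cv2.imwrite(f'pics/{n}0.png',im[:,:,::-1]);c=calibration(n);print(n,{k:np.round(c[k],3).tolist() for k in c})
E
```

```text
{'time': np.float64(0.0), 'position': array([ 0.226, -0.609,  0.303]), 'orientation': array([-0.001,  0.984,  0.177, -0.   ]), 'joint_pos': array([ 1.149,  0.629,  0.038,  1.518, -0.027,  0.996, -0.02 ]), 'finger_gap': np.float64(0.085)}
top {'fx': 395.728, 'fy': 395.728, 'cx': 278.32, 'cy': 217.3, 'R': [[-0.049, -0.999, 0.001], [-0.977, 0.048, -0.208], [0.208, -0.011, -0.978]], 't': [0.001, 0.503, 0.994]}
side {'fx': 435.8, 'fy': 435.8, 'cx': 275.261, 'cy': 209.434, 'R': [[-0.719, -0.695, 0.016], [-0.473, 0.473, -0.743], [0.509, -0.542, -0.669]], 't': [0.362, 0.277, 0.999]}
```

View pics/top0.png

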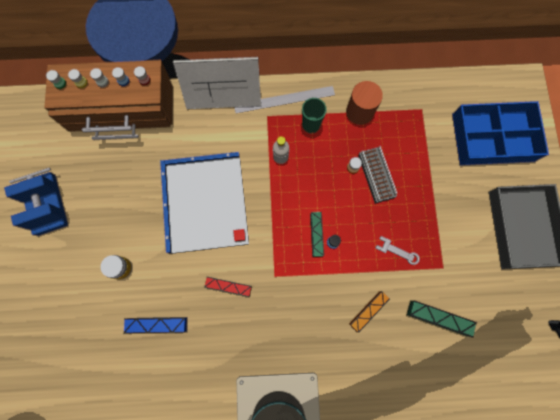

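View pics/side0.png

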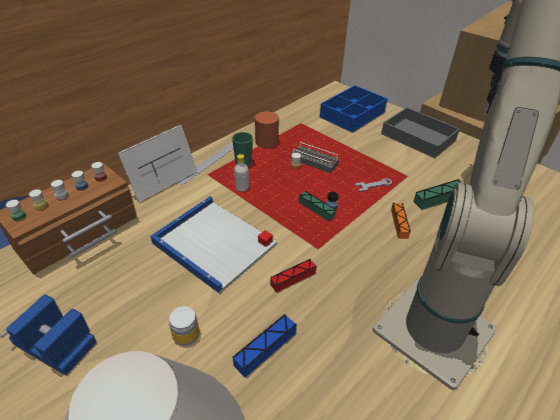

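```bash
cat > h.py <<'E'
from station import ctrl,snapshot,calibration
import cv2,numpy as np
def ray(c,uv,z):
    d=np.array([(uv[0]-c['cx'])/c['fx'],(uv[1]-c['cy'])/c['fy'],1.]);R=np.array(c['R']);o=-R.T@np.array(c['t']);d=R.T@d
    return o+d*(z-o[2])/d[2]
def proj(c,X):
    p=np.array(c['R'])@np.array(X,float)+np.array(c['t']);return np.array([c['fx']*p[0]/p[2]+c['cx'],c['fy']*p[1]/p[2]+c['cy']])
E
python3 - <<'E'
from h import *
a=cv2.imread('pics/top0.png')[90:290,150:450];b=cv2.imread('pics/side0.png')[120:240,220:380]
a=cv2.resize(a,(600,400),interpolation=2);b=cv2.resize(b,(800,600),interpolation=2)
cv2.imwrite('pics/b.png',b)
c=calibration('top')
for n,uv,z in[('deck',(378,175),.03),('girder',(317,234),.028),('wjar',(356,164),.045),('bjar',(335,241),.045),('jig',(205,203),.012),('corner',(166,160),.012),('glue',(281,142),.12),('mag',(239,235),.037)]:print(n,ray(c,uv,z).round(3))
E
```

```text
deck [ 0.613 -0.305  0.03 ]
girder [ 0.456 -0.125  0.028]
wjar [ 0.643 -0.244  0.045]
bjar [ 0.433 -0.17   0.045]
jig [0.561 0.177 0.012]
corner [0.692 0.286 0.012]
glue [ 0.686 -0.039  0.12 ]
mag [0.462 0.083 0.037]
```

View pics/b.png

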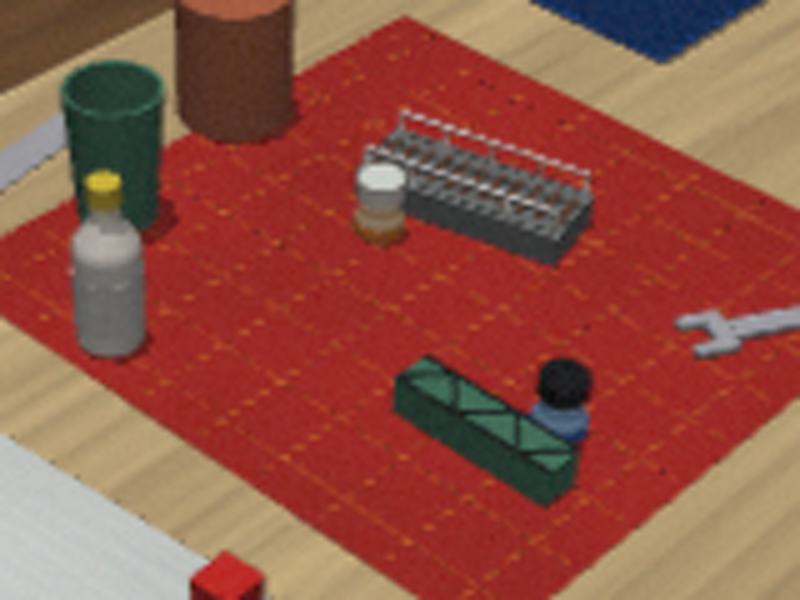

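>>> send_rows(series=[[[0.9,-0.3,0,0,0,0],[0.9,-0.3,0,0,0,0],[0.9,-0.3,0,0,0,0],[0.9,-0.3,0,0,0,0],[0.9,-0.3,0,0,0,0],[0.9,-0.3,0,0,0,0],[0.9,-0.3,0,0,0,0],[0.9,-0.3,0,0,0,0],[0.9,-0.3,0,0,0,0],[0.9,-0.3,0,0,0,0],[0.9,-0.3,0,0,0,0],[0.9,-0.3,0,0,0,0]]])

```text
time: 1.3
position: [0.4057, -0.4646, 0.3041]
orientation: [-0.0, 0.984, 0.178, 0.0]
wrist_force: [0.3, 0.3, 0.0]
finger_gap: 0.0857
grip_force: 0.0
```

>>> send_rows(series=[[[0.9,-0.3,0,0,0,0],[0.9,-0.3,0,0,0,0],[0.9,-0.3,0,0,0,0],[0.9,-0.3,0,0,0,0],[0.9,-0.3,0,0,0,0],[0.9,-0.3,0,0,0,0],[0.9,-0.3,0,0,0,0],[0.9,-0.3,0,0,0,0],[0.9,-0.3,0,0,0,0],[0.9,-0.3,0,0,0,0],[0,0,0,0,0,0]]])

```text
time: 2.4
position: [0.5548, -0.3442, 0.3037]
orientation: [-0.001, 0.984, 0.179, 0.001]
wrist_force: [-0.4, 0.5, -0.6]
finger_gap: 0.0857
grip_force: 0.0
```

Run:
```python
from h import *
s=ctrl.sense();print({k:np.round(s[k],3) for k in('time','position','orientation')})
c=calibration('wrist');im=snapshot('wrist');cv2.imwrite('pics/w1.png',im[:,:,::-1]);np.save('w1.npy',c,allow_pickle=True);print({k:np.round(c[k],3).tolist() for k in c})
```

```text
{'time': np.float64(2.4), 'position': array([ 0.555, -0.344,  0.304]), 'orientation': array([-0.001,  0.984,  0.179,  0.001])}
{'fx': 328.272, 'fy': 328.272, 'cx': 280.482, 'cy': 209.257, 'R': [[0.352, -0.936, -0.001], [-0.904, -0.341, 0.258], [-0.242, -0.09, -0.966]], 't': [-0.516, 0.352, 0.482]}
```

View pics/w1.png

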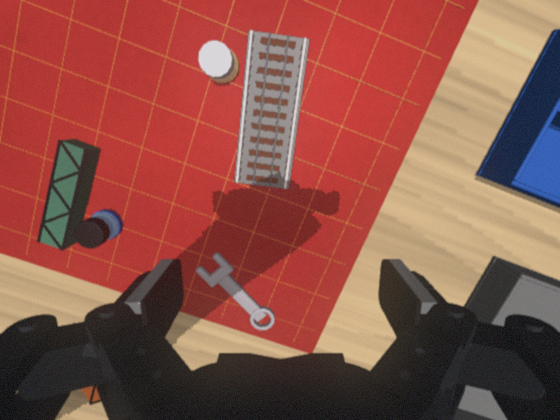

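Run:
```python
from h import *
c=np.load('w1.npy',allow_pickle=True).item();im=cv2.imread('pics/w1.png')
hsv=cv2.cvtColor(im,cv2.COLOR_BGR2HSV)
w=((hsv[...,1]<60)&(hsv[...,2]>185)).astype(np.uint8);w[:20]=0;w[200:]=0;w[:,:228]=0;w[:,320:]=0
n,l,st,ce=cv2.connectedComponentsWithStats(w)
for i in range(1,n):
    if st[i,4]>40: print(st[i],ce[i].round(1))
def P(u,z):return ray(c,u,z)[:2]
A,B,C,D=[P(u,.042) for u in((250,31),(237,182),(308,39),(288,187))]
print('rail',A,B,C,D,'len',np.linalg.norm(A-B),np.linalg.norm(C-D),'sep',np.linalg.norm((A+B-C-D)/2),'centre',(A+B+C+D)/4,'yaw',[np.degrees(np.arctan2(*(p-q)[::-1])) for p,q in((A,B),(C,D))])
w=P((215,60),.045);print('jar',w,'glue etc')
for n,uv in(('gA',(62,141)),('gB',(97,148)),('gC',(65,249)),('gD',(39,241)),):print(n,P(uv,.028))
print('bjar',P((92,233),.045))
```

```text
[236  30  17 152 355] [243.9 104.1]
[285  38  22 142 332] [295.7 106.5]
[228  48   4  21  54] [228.9  58.6]
rail [ 0.68149329 -0.26499044] [ 0.54446294 -0.29872993] [ 0.69401643 -0.31722218] [ 0.55804926 -0.34959055] len 0.14112288585633218 0.13976688685388214 sep 0.05317362508460401 centre [ 0.61950548 -0.30763327] yaw [np.float64(13.832173983588815), np.float64(13.39059684149875)]
jar [ 0.64651846 -0.24311995] glue etc
gA [ 0.51826065 -0.11423749]
gB [ 0.52399867 -0.14977717]
gC [ 0.40012395 -0.140362  ]
gD [ 0.39937839 -0.11114092]
bjar [ 0.4389211  -0.17247373]
```

>>> send_rows(series=[[[0,0,0,0,0,0.038],[0.94,-0.34,0,0,0,0],[0.94,-0.34,0,0,0,0],[0.94,-0.34,0,0,0,0],[0,0,1,0,0,0],[0,0,1,0,0,0],[0,0,1,0,0,0],[0,0,1,0,0,0],[0,0,1,0,0,0],[0,0,1,0,0,0],[0,0,1,0,0,0],[0,0,0,0,0,0]]])

```text
time: 3.65
position: [0.6014, -0.3124, 0.1608]
orientation: [-0.002, 0.993, 0.119, -0.002]
wrist_force: [-0.5, -0.5, -0.9]
finger_gap: 0.086
grip_force: 0.0
```

Run:
```python
from h import *
s=ctrl.sense();print({k:np.round(s[k],4) for k in('time','position','orientation')})
c=calibration('wrist');im=snapshot('wrist');cv2.imwrite('pics/w2.png',im[:,:,::-1]);np.save('w2.npy',c,allow_pickle=True)
```

```text
{'time': np.float64(3.65), 'position': array([ 0.6014, -0.3124,  0.1608]), 'orientation': array([-0.002 ,  0.9929,  0.1193, -0.002 ])}
```

View pics/w2.png

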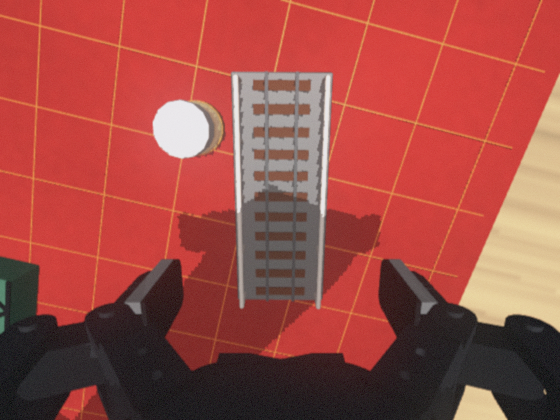

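>>> send_rows(series=[[[0,0,1,0,0,0],[0,0,1,0,0,0],[0,0,1,0,0,0],[0,0,1,0,0,0],[0,0,0.25,0,0,0],[0,0,0,0,0,0]]])

```text
time: 4.3
position: [0.6023, -0.3143, 0.0792]
orientation: [-0.0, 0.993, 0.118, 0.0]
wrist_force: [-0.5, -0.1, 0.4]
finger_gap: 0.0851
grip_force: 0.0
```

>>> send_rows(hand=0, series=[[[0,0,0,0,0,0],[0,0,0,0,0,0],[0,0,0,0,0,0],[0,0,0,0,0,0],[0,0,0,0,0,0],[0,0,0,0,0,0]]])

```text
time: 4.9
position: [0.6028, -0.3147, 0.081]
orientation: [0.001, 0.993, 0.118, 0.001]
wrist_force: [0.2, 1.3, 6.4]
finger_gap: 0.0582
grip_force: 66.1
```

>>> send_rows(series=[[[0,0,-1,0,0,0],[0,0,-1,0,0,0],[0,0,-1,0,0,0],[0,0,-1,0,0,0],[0,0,-1,0,0,0],[0,0,-1,0,0,0],[0,0,-1,0,0,0],[0,0,-1,0,0,0],[0,0,0,0,0,0]]])

```text
time: 5.8
position: [0.6031, -0.3155, 0.2423]
orientation: [0.002, 0.993, 0.118, 0.003]
wrist_force: [0.6, -0.1, -2.1]
finger_gap: 0.0585
grip_force: 65.4
```

Run:
```python
from h import *
im=cv2.imread('pics/top0.png');c=calibration('top')
hsv=cv2.cvtColor(im,cv2.COLOR_BGR2HSV)
w=((hsv[...,1]<50)&(hsv[...,2]>120)).astype(np.uint8);m=np.zeros_like(w);m[140:265,150:255]=1;w=w*m
w=cv2.morphologyEx(w,cv2.MORPH_OPEN,np.ones((5,5)))
k=max(cv2.findContours(w,0,2)[0],key=cv2.contourArea);print(cv2.boundingRect(k),cv2.contourArea(k))
pts=np.array([ray(c,p[0],.012)[:2] for p in k],np.float32)
r=cv2.minAreaRect(pts*1000);print(r,cv2.boxPoints(r))
b=((hsv[...,0]>100)&(hsv[...,0]<125)&(hsv[...,1]>150)).astype(np.uint8)*m
P=np.argwhere(b)[:,::-1]
# line fits to white boundary sides
for nm,axis,sel in(('left',1,lambda p:p[:,1]>np.percentile(pts[:,1],50)),('top',0,None)):
    q=pts
    ang=np.radians(r[2]%90); ang=ang if ang<np.pi/4 else ang-np.pi/2
    R=np.array([[np.cos(ang),np.sin(ang)],[-np.sin(ang),np.cos(ang)]]);L=q@R.T
    h=L[:,axis];o=L[:,1-axis];lo,hi=o.min()+.02,o.max()-.02
    s=(h>h.max()-.008)&(o>lo)&(o<hi);f=np.polyfit(o[s],h[s],1);print(nm,np.degrees(ang),'offset',f,'max',h.max(),'min',h.min())
```

```text
(166, 158, 81, 95) 6252.5
((559.0653686523438, 174.01864624023438), (250.4685821533203, 209.79617309570312), 4.063340663909912) [[426.7129  269.77905]
 [441.57886  60.51023]
 [691.41785  78.25824]
 [676.5519  287.52707]]
left 4.063340663909912 offset [2.25657601e-04 2.37359132e-01] max 0.2388643517876675 min 0.029068179748044987
top 4.063340663909912 offset [0.0088412  0.69212446] max 0.6952251373921178 min 0.44475657220103854
```

>>> send_rows(series=[[[0,0,0,0,0,0.027],[0,0,0,0,0,0.026],[0.02,-0.5,0,0,0,0],[0.02,-0.98,0,0,0,0],[0.02,-0.98,0,0,0,0],[0.02,-0.98,0,0,0,0],[0.02,-0.98,0,0,0,0],[0.02,-0.98,0,0,0,0],[0.02,-0.98,0,0,0,0],[0.02,-0.98,0,0,0,0],[0.02,-0.98,0,0,0,0],[0.02,-0.98,0,0,0,0]]])

```text
time: 7.0
position: [0.5925, -0.126, 0.2391]
orientation: [-0.0, 0.999, 0.036, 0.0]
wrist_force: [0.5, -0.2, -2.7]
finger_gap: 0.0587
grip_force: 65.4
```

>>> send_rows(series=[[[0.02,-0.98,0,0,0,0],[0.02,-0.98,0,0,0,0],[0.02,-0.98,0,0,0,0],[0.02,-0.98,0,0,0,0],[0.02,-0.98,0,0,0,0],[0.02,-0.98,0,0,0,0],[0.02,-0.98,0,0,0,0],[0.02,-0.98,0,0,0,0],[0.02,-0.98,0,0,0,0],[0.02,-0.98,0,0,0,0],[0.02,-0.98,0,0,0,0],[0.02,-0.98,0,0,0,0]]])

```text
time: 8.2
position: [0.5803, 0.1088, 0.2392]
orientation: [-0.0, 0.999, 0.036, 0.0]
wrist_force: [-0.9, -0.3, -1.4]
finger_gap: 0.0588
grip_force: 65.4
```

>>> send_rows(series=[[[0.02,-0.98,0,0,0,0],[0.02,-0.98,0,0,0,0],[0.02,-0.98,0,0,0,0],[0.02,-0.98,0,0,0,0],[0.02,-0.98,0,0,0,0],[0,-0.5,0,0,0,0],[0,0,0,0,0,0],[0,0,0,0,0,0]]])

```text
time: 9.0
position: [0.5753, 0.2139, 0.2389]
orientation: [0.001, 0.999, 0.035, -0.0]
wrist_force: [0.1, -0.7, -2.2]
finger_gap: 0.0583
grip_force: 65.3
```

Run:
```python
from h import *
s=ctrl.sense();print({k:np.round(s[k],4) for k in('time','position','orientation','joint_pos')})
c=calibration('wrist');im=snapshot('wrist');cv2.imwrite('pics/w3.png',im[:,:,::-1]);np.save('w3.npy',c,allow_pickle=True)
```

```text
{'time': np.float64(9.0), 'position': array([0.5753, 0.2139, 0.2389]), 'orientation': array([ 5.000e-04,  9.994e-01,  3.500e-02, -0.000e+00]), 'joint_pos': array([-0.5012,  0.6555,  0.1609,  1.6917, -0.1345,  0.8056, -1.7806])}
```

View pics/w3.png

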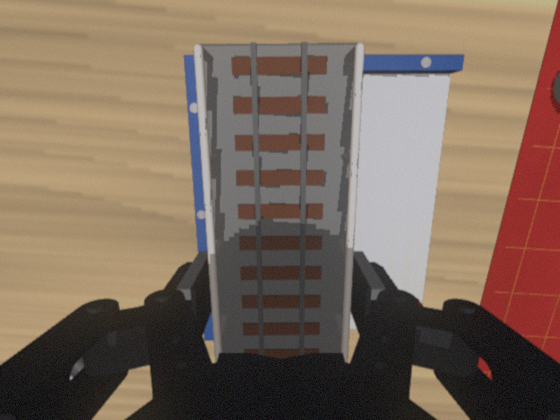

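>>> send_rows(series=[[[0,0,1,0,0,0],[0,0,1,0,0,0],[0,0,1,0,0,0],[0,0,1,0,0,0],[0,0,1,0,0,0],[0,0,0.5,0,0,0],[0,0,0,0,0,0]]])

```text
time: 9.75
position: [0.5749, 0.213, 0.1277]
orientation: [0.001, 0.999, 0.034, -0.001]
wrist_force: [0.3, 0.2, -2.2]
finger_gap: 0.0583
grip_force: 65.3
```

Run:
```python
from h import *
c=np.load('w3.npy',allow_pickle=True).item();im=cv2.imread('pics/w3.png')
a=np.radians(4.06);R=np.array([[np.cos(a),np.sin(a)],[-np.sin(a),np.cos(a)]])
hsv=cv2.cvtColor(im,cv2.COLOR_BGR2HSV);b=(hsv[...,0]>100)&(hsv[...,0]<130)&(hsv[...,1]>120)
for u in(375,400,420,440):
    v=np.where(b[40:110,u])[0]+40;p=[ray(c,(u,v.max()+.5),.012)[:2],ray(c,(u,v.min()),.03)[:2]];print(u,v.min(),v.max(),[(R@q).round(4) for q in p])
for v in(90,130,170,210):
    u=np.where(b[v,150:230])[0]+150;print(v,u.min(),(R@ray(c,(u.min(),v),.03)[:2]).round(4),'outer top(y 110)')
for uv in((196,47),(361,46)):print('deck end',(R@ray(c,uv,.158+.042)[:2]).round(4))
s=ctrl.sense();print(s['position'],R@s['position'][:2])
```

```text
375 56 69 [array([0.6966, 0.0939]), array([0.7039, 0.0995])]
400 56 69 [array([0.6966, 0.0728]), array([0.7039, 0.0798])]
420 56 69 [array([0.6965, 0.056 ]), array([0.7039, 0.0642])]
440 56 70 [array([0.6957, 0.039 ]), array([0.7038, 0.0485])]
90 187 [0.679  0.2488] outer top(y 110)
130 191 [0.6477 0.2478] outer top(y 110)
170 193 [0.6144 0.2486] outer top(y 110)
210 196 [0.579  0.2484] outer top(y 110)
deck end [0.6768 0.1995]
deck end [0.677  0.1491]
[0.57494193 0.2130344  0.12767266] [0.58858215 0.17179327]
```

>>> send_rows(series=[[[0,0,0.8,0,0,0],[0,0,0.6,0,0,0],[0,0,0.2,0,0,0],[0,0,0,0,0,0]]])

```text
time: 10.15
position: [0.575, 0.2143, 0.0961]
orientation: [0.0, 0.999, 0.035, -0.001]
wrist_force: [-0.1, -0.6, -2.0]
finger_gap: 0.0579
grip_force: 65.3
```

>>> send_rows(series=[[[0.3,0,0,0,0,0],[0.2,0,0,0,0,0],[0,0,0,0,0,0]]])

```text
time: 10.45
position: [0.5863, 0.2153, 0.0974]
orientation: [-0.0, 0.999, 0.035, 0.001]
wrist_force: [-1.0, -0.3, -3.1]
finger_gap: 0.0581
grip_force: 65.3
```

>>> send_rows(series=[[[0,0,0.1,0,0,0],[0.1,0,0,0,0,0],[0.1,0,0,0,0,0],[0,0,0,0,0,0]]])

```text
time: 10.85
position: [0.587, 0.2154, 0.0943]
orientation: [0.0, 0.999, 0.035, -0.003]
wrist_force: [-5.8, 0.5, 0.8]
finger_gap: 0.0583
grip_force: 65.7
```

>>> send_rows(series=[[[0,0,0.1,0,0,0],[0,0,0,0,0,0]]])

```text
time: 11.05
position: [0.587, 0.2154, 0.0929]
orientation: [0.0, 0.999, 0.035, -0.003]
wrist_force: [-7.7, -0.3, 4.0]
finger_gap: 0.0584
grip_force: 66.0
```

>>> send_rows(hand=1, series=[[[0,0,0,0,0,0],[0,0,0,0,0,0],[0,0,0,0,0,0],[0,0,0,0,0,0],[0,0,-0.5,0,0,0],[0,0,-1,0,0,0],[0,0,-1,0,0,0],[0,0,-1,0,0,0],[0,0.9,0,0,0,0],[0,0.9,0,0,0,0],[0,0.9,0,0,0,0],[0.8,0.9,0,0,0,0]]])

```text
time: 12.25
position: [0.6081, 0.1416, 0.1617]
orientation: [0.001, 0.999, 0.034, -0.003]
wrist_force: [0.6, -0.2, 0.5]
finger_gap: 0.085
grip_force: 0.0
```

>>> send_rows(series=[[[0,0,0,0,0,-0.0455],[0,0,0,0,0,-0.0455],[0,0,0,0,0,-0.0455],[0,0,0,0,0,-0.0455],[0,0,0,0,0,-0.0455],[0,0,0,0,0,-0.0455],[0,0,0,0,0,-0.0455],[0,0,0,0,0,-0.0455],[0,0,0,0,0,-0.0455],[0,0,0,0,0,-0.0455],[0,0,0,0,0,-0.045],[0,0,0,0,0,0]]])

```text
time: 13.45
position: [0.61, 0.142, 0.1616]
orientation: [-0.001, 0.683, 0.731, -0.001]
wrist_force: [-0.2, -0.6, -0.5]
finger_gap: 0.0852
grip_force: 0.0
```

```bash
cat >> h.py <<'E'
from scipy.spatial.transform import Rotation as Ro
def st():
    s=ctrl.sense();a=np.radians(4.06);R=np.array([[np.cos(a),np.sin(a)],[-np.sin(a),np.cos(a)]])
    w,x,y,z=s['orientation'];M=Ro.from_quat([x,y,z,w]).as_matrix()
    print('t',round(float(s['time']),2),'xy\'',(R@np.array(s['position'][:2])).round(4),'z',round(float(s['position'][2]),4),'yaw tx in jig',round(np.degrees(np.arctan2(M[1,0],M[0,0]))-4.06,2),'tz',M[:,2].round(3),'j7',round(float(s['joint_pos'][6]),2),'gap',round(float(s['finger_gap']),4),'F',np.round(s['wrist_force'],1))
def J(p):
    a=np.radians(4.06);return np.array([[np.cos(a),np.sin(a)],[-np.sin(a),np.cos(a)]])@p[:2]
E
python3 - <<'E'
from h import *
st();c=calibration('wrist');im=snapshot('wrist');cv2.imwrite('pics/w4.png',im[:,:,::-1]);np.save('w4.npy',c,allow_pickle=True)
E
```

```text
t 13.45 xy' [0.6185 0.0985] z 0.1616 yaw tx in jig 89.83 tz [-0.002 -0.001 -1.   ] j7 -0.5 gap 0.0852 F [-0.2 -0.6 -0.5]
```

View pics/w4.png

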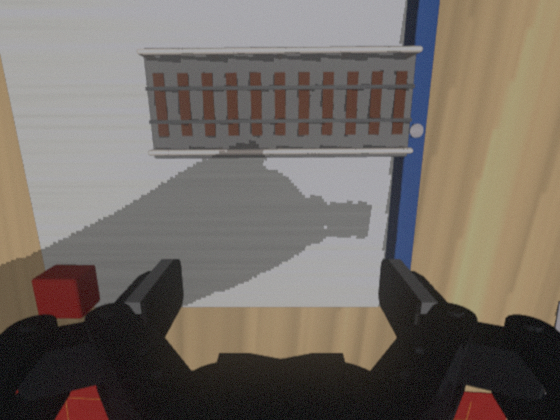

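>>> send_rows(series=[[[0,0,1,0,0,0],[0,0,1,0,0,0],[0,0,1,0,0,0],[0,0,0.65,0,0,0],[0.7,0,0,0,0,0],[0.5,0,0,0,0,0],[0.3,0,0,0,0,0],[0.3,0,0,0,0,0],[0,0,0,0,0,0]]])

```text
time: 14.4
position: [0.6082, 0.1821, 0.0908]
orientation: [0.0, 0.682, 0.732, 0.001]
wrist_force: [-0.3, 0.4, 1.0]
finger_gap: 0.0857
grip_force: 0.0
```

>>> send_rows(series=[[[0.3,0,0,0,0,0],[0.3,0,0,0,0,0],[0.3,0,0,0,0,0],[0.2,0,0,0,0,0],[0.2,0,0,0,0,0],[0,0,0,0,0,0]]])

```text
time: 15.0
position: [0.606, 0.2079, 0.0899]
orientation: [-0.0, 0.682, 0.732, 0.001]
wrist_force: [-0.4, -0.3, 1.5]
finger_gap: 0.0855
grip_force: 0.1
```

```bash
python3 -c "
from h import *
st()"
```

```text
t 15.0 xy' [0.6192 0.1644] z 0.0899 yaw tx in jig 89.99 tz [ 0.     0.001 -1.   ] j7 -0.61 gap 0.0855 F [-0.4 -0.3  1.5]
```

>>> send_rows(series=[[[0.15,0,0,0,0,0],[0.15,0,0,0,0,0],[0.1,0,0,0,0,0],[0,0,0,0,0,0]]])

```text
time: 15.4
position: [0.606, 0.2096, 0.0897]
orientation: [0.002, 0.683, 0.731, -0.003]
wrist_force: [-0.0, -10.8, 3.8]
finger_gap: 0.0855
grip_force: 5.2
```

>>> send_rows(series=[[[0.1,0,0,0,0,0],[0.1,0,0,0,0,0],[0,0,0,0,0,0]]])

```text
time: 15.7
position: [0.606, 0.2101, 0.0896]
orientation: [0.004, 0.683, 0.73, -0.005]
wrist_force: [1.2, -15.9, 6.8]
finger_gap: 0.0858
grip_force: 8.2
```

Run:
```python
from h import *
st();c=calibration('wrist');im=snapshot('wrist');cv2.imwrite('pics/w5.png',im[:,:,::-1]);np.save('w5.npy',c,allow_pickle=True)
```

```text
t 15.7 xy' [0.6194 0.1666] z 0.0896 yaw tx in jig 89.79 tz [-0.002 -0.013 -1.   ] j7 -0.62 gap 0.0858 F [  1.2 -15.9   6.8]
```

View pics/w5.png

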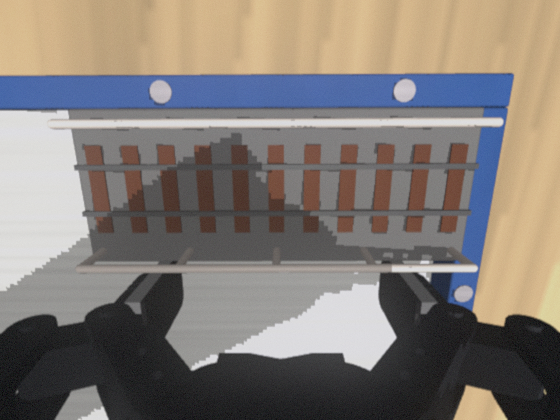

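>>> send_rows(hand=0, series=[[[-0.5,0,0,0,0,0],[-1,0,0,0,0,0],[0,0,-1,0,0,0],[0,0,-1,0,0,0],[0,0,-1,0,0,0],[0,-1,-1,0,0,0],[0,-1,0,0,0,0],[0,-1,0,0,0,0],[0.7,-1,0,0,0,0],[0.9,-1,0,0,0,0],[0.9,-1,0,0,0,0],[0.9,0,0,0,0,0]]])

```text
time: 16.95
position: [0.4793, 0.2497, 0.1697]
orientation: [-0.001, 0.681, 0.732, -0.001]
wrist_force: [1.0, 0.2, 0.2]
finger_gap: 0.0003
grip_force: 0.0
```

>>> send_rows(series=[[[0,0,1,0,0,0],[0,0,1,0,0,0],[0,0,0.7,0,0,0],[0,0,0.3,0,0,0],[0,0,0.2,0,0,0],[0,0,0,0,0,0]]])

```text
time: 17.55
position: [0.4829, 0.2482, 0.1058]
orientation: [-0.0, 0.682, 0.731, -0.0]
wrist_force: [0.6, 0.8, 0.4]
finger_gap: -0.0001
grip_force: 0.0
```

```bash
python3 -c "
from h import *
st()"
```

```text
t 17.55 xy' [0.4993 0.2134] z 0.1058 yaw tx in jig 89.94 tz [-0.  0. -1.] j7 -0.8 gap -0.0001 F [0.6 0.8 0.4]
```

>>> send_rows(series=[[[-0.35,0.3,0.1,0,0,0],[0,0.4,0.1,0,0,0],[0,0.3,0,0,0,0],[0,0.2,0,0,0,0],[0,0,0,0,0,0]]])

```text
time: 18.05
position: [0.5084, 0.2429, 0.1021]
orientation: [0.0, 0.682, 0.731, 0.001]
wrist_force: [-0.5, -0.4, 0.3]
finger_gap: -0.0001
grip_force: 0.0
```

>>> send_rows(series=[[[0,0.15,0,0,0,0],[0,0.15,0,0,0,0],[0,0,0,0,0,0]]])

```text
time: 18.35
position: [0.5138, 0.2433, 0.102]
orientation: [0.0, 0.682, 0.731, 0.0]
wrist_force: [0.2, -0.3, 0.0]
finger_gap: 0.0003
grip_force: 0.0
```

```bash
python3 -c "
from h import *
st()"
```

```text
t 18.35 xy' [0.5297 0.2063] z 0.102 yaw tx in jig 89.94 tz [ 0.001  0.    -1.   ] j7 -0.76 gap 0.0003 F [ 0.2 -0.3  0. ]
```

>>> send_rows(series=[[[0,0.15,0,0,0,0],[0,0.1,0,0,0,0],[0,0,0,0,0,0]]])

```text
time: 18.65
position: [0.5175, 0.2435, 0.1021]
orientation: [-0.0, 0.682, 0.731, -0.001]
wrist_force: [-2.8, -0.8, 4.6]
finger_gap: -0.0001
grip_force: 2.3
```

>>> send_rows(series=[[[0,0.1,0,0,0,0],[0,0.1,0,0,0,0],[0,0,0,0,0,0]]])

```text
time: 18.95
position: [0.5209, 0.2438, 0.1022]
orientation: [-0.001, 0.682, 0.732, -0.001]
wrist_force: [-4.8, -1.2, 7.0]
finger_gap: -0.0002
grip_force: 3.4
```

Run:
```python
from h import *
st();im=snapshot('side')[190:300,140:290];cv2.imwrite('pics/s2.png',cv2.resize(im[:,:,::-1],(750,550),interpolation=2))
```

```text
t 18.95 xy' [0.5368 0.2064] z 0.1022 yaw tx in jig 89.98 tz [-0.003 -0.001 -1.   ] j7 -0.75 gap -0.0002 F [-4.8 -1.2  7. ]
```

View pics/s2.png

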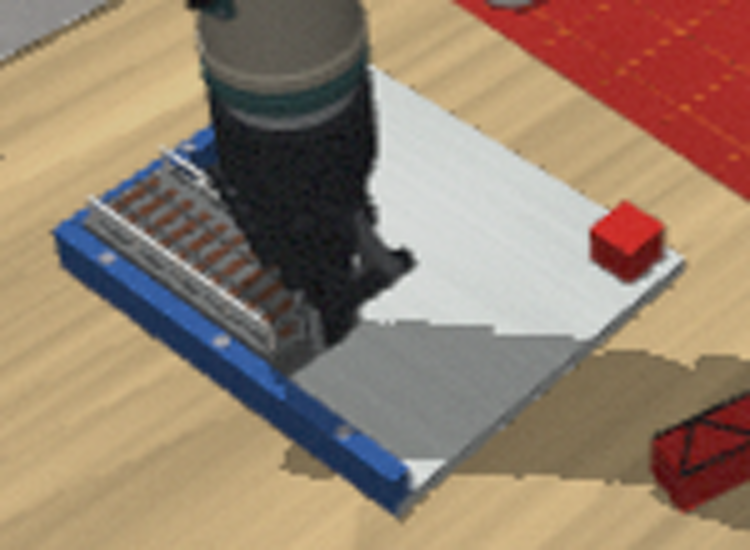

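>>> send_rows(series=[[[0,-0.8,0,0,0,0],[0,-1,0,0,0,0.0455],[0,0,0,0,0,0.0455],[0,0,0,0,0,0.0455],[0,0,0,0,0,0.0455],[0,0,0,0,0,0.0455],[0,0,0,0,0,0.0455],[0,0,0,0,0,0.0455],[0,0,0,0,0,0.0455],[0,0,0,0,0,0.0455],[0,0,0,0,0,0.0455],[0,0,0,0,0,0.045]]])

```text
time: 20.2
position: [0.4868, 0.2416, 0.102]
orientation: [-0.0, 0.999, 0.032, 0.0]
wrist_force: [0.6, -0.4, -0.7]
finger_gap: 0.0003
grip_force: 0.0
```

>>> send_rows(hand=0.2, series=[[[0,0,0,0,0,0],[0.4,0,0.1,0,0,0],[0.4,0,0,0,0,0],[0.2,0,0,0,0,0],[0,0,0,0,0,0]]])

```text
time: 20.7
position: [0.5076, 0.2425, 0.0999]
orientation: [-0.0, 0.999, 0.035, 0.001]
wrist_force: [-0.3, -0.5, -0.2]
finger_gap: 0.0169
grip_force: 0.0
```

```bash
python3 -c "
from h import *
st()"
```

```text
t 20.7 xy' [0.5235 0.206 ] z 0.0999 yaw tx in jig -0.06 tz [ 0.001  0.    -1.   ] j7 -1.76 gap 0.0169 F [-0.3 -0.5 -0.2]
```

>>> send_rows(series=[[[0.2,0,0,0,0,0],[0.2,0,0,0,0,0],[0.1,0,0,0,0,0],[0,0,0,0,0,0]]])

```text
time: 21.1
position: [0.5163, 0.2434, 0.0999]
orientation: [0.0, 0.999, 0.035, -0.0]
wrist_force: [0.4, -0.8, 1.0]
finger_gap: 0.0169
grip_force: 0.3
```

>>> send_rows(series=[[[0.15,0,0,0,0,0],[0.1,0,0,0,0,0],[0,0,0,0,0,0]]])

```text
time: 21.4
position: [0.517, 0.2435, 0.0995]
orientation: [0.001, 0.999, 0.035, -0.005]
wrist_force: [-8.3, -0.0, 7.2]
finger_gap: 0.0172
grip_force: 4.6
```

```bash
python3 -c "
from h import *
st()"
```

```text
t 21.4 xy' [0.5329 0.2063] z 0.0995 yaw tx in jig 0.01 tz [-0.01  -0.002 -1.   ] j7 -1.76 gap 0.0172 F [-8.3 -0.   7.2]
```

>>> send_rows(series=[[[-0.8,0,0,0,0,0],[-0.8,0,-0.5,0,0,0],[0,0,-1,0,0,0],[0,0,-1,0,0,0],[0,0,-1,0,0,0],[0,0,-1,0,0,0],[0,0,-1,0,0,0],[-0.2,1,-1,0,0,0],[-0.2,1,-1,0,0,0],[-0.2,1,0,0,0,0],[-0.2,1,0,0,0,0],[-0.2,1,0,0,0,0]]])

```text
time: 22.6
position: [0.4766, 0.1396, 0.2504]
orientation: [-0.0, 0.999, 0.035, 0.001]
wrist_force: [-0.2, -0.2, 0.9]
finger_gap: 0.0172
grip_force: 0.0
```

>>> send_rows(hand=0.6, series=[[[-0.3,1,0,0,0,0],[-0.3,1,0,0,0,0],[-0.3,1,0,0,0,0],[-0.3,1,0,0,0,0],[-0.3,1,0,0,0,0],[-0.3,1,0,0,0,0],[-0.3,1,0,0,0,0],[-0.3,1,0,0,0,0],[-0.3,1,0,0,0,0],[-0.3,1,0,0,0,0],[-0.3,1,0,0,0,0],[-0.3,1,0,0,0,0]]])

```text
time: 23.8
position: [0.4214, -0.105, 0.2502]
orientation: [0.0, 0.999, 0.035, 0.001]
wrist_force: [-0.2, -0.4, -0.5]
finger_gap: 0.0514
grip_force: 0.0
```

>>> send_rows(series=[[[0,0.6,0,0,0,0],[0,0,0,0,0,0],[0,0,0,0,0,0]]])

```text
time: 24.1
position: [0.4226, -0.1155, 0.2499]
orientation: [-0.0, 0.999, 0.035, 0.0]
wrist_force: [-0.1, 0.1, 0.0]
finger_gap: 0.0513
grip_force: 0.0
```

Run:
```python
from h import *
st();print(ctrl.sense()['position']);c=calibration('wrist');im=snapshot('wrist');cv2.imwrite('pics/w6.png',im[:,:,::-1]);np.save('w6.npy',c,allow_pickle=True)
hsv=cv2.cvtColor(im,cv2.COLOR_RGB2HSV)
for nm,m in(('greentop',(hsv[...,0]>55)&(hsv[...,0]<95)&(hsv[...,1]>60)&(hsv[...,2]>70)),('green',(hsv[...,0]>55)&(hsv[...,0]<95)&(hsv[...,1]>50))):
    m=cv2.morphologyEx(m.astype(np.uint8),cv2.MORPH_CLOSE,np.ones((9,9)))
    for k in cv2.findContours(m,0,2)[0]:
        if cv2.contourArea(k)>400:
            r=cv2.minAreaRect(k);b=cv2.boxPoints(r);print(nm,cv2.contourArea(k),b.round(0).tolist(),[ray(c,p,.028)[:2].round(4).tolist() for p in b])
```

```text
t 24.1 xy' [ 0.4134 -0.1451] z 0.2499 yaw tx in jig -0.04 tz [ 0.  0. -1.] j7 -1.13 gap 0.0513 F [-0.1  0.1  0. ]
[ 0.42262519 -0.1154775   0.24992203]
greentop 2265.0 [[280.0, 185.0], [289.0, 86.0], [315.0, 88.0], [306.0, 187.0]] [[0.4325, -0.1131], [0.5174, -0.1149], [0.517, -0.1369], [0.432, -0.1368]]
green 2992.0 [[277.0, 219.0], [289.0, 85.0], [316.0, 88.0], [304.0, 221.0]] [[0.4005, -0.1126], [0.5175, -0.1144], [0.5172, -0.137], [0.4, -0.1377]]
```

View pics/w6.png

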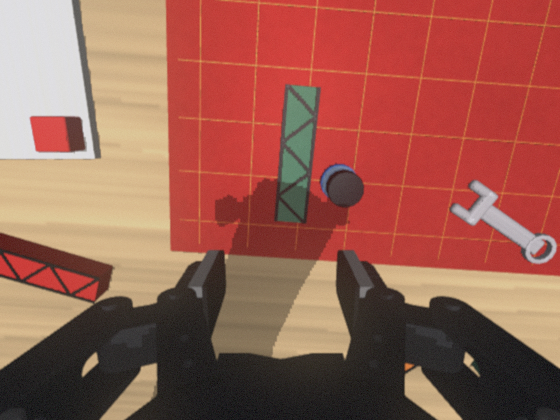

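>>> send_rows(series=[[[0,0,0,0,0,0.0235],[0.92,0.175,0,0,0,0],[0.92,0.175,0,0,0,0],[0.92,0.175,0,0,0,0],[0,0,1,0,0,0],[0,0,1,0,0,0],[0,0,1,0,0,0],[0,0,1,0,0,0],[0,0,1,0,0,0],[0,0,0,0,0,0],[0,0,0,0,0,0]]])

```text
time: 25.25
position: [0.4775, -0.1259, 0.1499]
orientation: [-0.0, 1.0, -0.001, -0.0]
wrist_force: [-0.3, 0.1, 1.6]
finger_gap: 0.0512
grip_force: 0.0
```

Run:
```python
from h import *
st();print(ctrl.sense()['position']);c=calibration('wrist');im=snapshot('wrist');cv2.imwrite('pics/w7.png',im[:,:,::-1])
hsv=cv2.cvtColor(im,cv2.COLOR_RGB2HSV)
m=(hsv[...,0]>55)&(hsv[...,0]<95)&(hsv[...,1]>50)
m=cv2.morphologyEx(m.astype(np.uint8),cv2.MORPH_CLOSE,np.ones((15,15)))
for k in cv2.findContours(m,0,2)[0]:
    if cv2.contourArea(k)>1000:
        b=cv2.boxPoints(cv2.minAreaRect(k));print(b.round(0).tolist(),[ray(c,p,.028)[:2].round(4).tolist() for p in b])
```

```text
t 25.25 xy' [ 0.4674 -0.1594] z 0.1499 yaw tx in jig -4.21 tz [-0.001  0.    -1.   ] j7 -1.13 gap 0.0512 F [-0.3  0.1  1.6]
[ 0.47749709 -0.12589637  0.14990441]
[[263.0, 167.0], [301.0, 167.0], [301.0, 339.0], [263.0, 339.0]] [[0.5172, -0.1143], [0.5171, -0.1367], [0.3998, -0.1382], [0.3999, -0.1123]]
```

>>> send_rows(series=[[[0,0,1,0,0,0],[0,0,1,0,0,0],[0,0,1,0,0,0],[0,0,0.05,0,0,0],[0,0,0,0,0,0]]])

```text
time: 25.8
position: [0.4778, -0.1267, 0.0897]
orientation: [0.0, 1.0, -0.002, 0.0]
wrist_force: [0.3, -0.5, 0.2]
finger_gap: 0.0509
grip_force: 0.0
```

>>> send_rows(hand=0, series=[[[0,0,0,0,0,0],[0,0,0,0,0,0],[0,0,0,0,0,0],[0,0,0,0,0,0],[0,0,0,0,0,0]]])

```text
time: 26.3
position: [0.4781, -0.1269, 0.0905]
orientation: [0.0, 1.0, -0.002, 0.001]
wrist_force: [-0.3, 0.9, 7.3]
finger_gap: 0.0283
grip_force: 59.4
```

```bash
python3 -c "
from h import *
st()"
```

```text
t 26.3 xy' [ 0.468  -0.1604] z 0.0905 yaw tx in jig -4.3 tz [ 0.003 -0.    -1.   ] j7 -1.11 gap 0.0283 F [-0.3  0.9  7.3]
```

>>> send_rows(series=[[[0,0,-0.5,0,0,0],[0,0,-1,0,0,0],[0,0,-1,0,0,0],[0,0,-1,0,0,0],[0,0,-1,0,0,0],[0,0,-1,0,0,0],[0,0,-1,0,0,0],[0,0,-1,0,0,0],[0,0,0,0,0,-0.024],[0.5,-0.7,0,0,0,0],[0.62,-0.97,0,0,0,0],[0.62,-0.97,0,0,0,0]]])

```text
time: 27.5
position: [0.5084, -0.0712, 0.2401]
orientation: [0.0, 0.999, 0.035, 0.001]
wrist_force: [0.1, -0.3, -1.3]
finger_gap: 0.0281
grip_force: 59.6
```

>>> send_rows(series=[[[0.62,-0.97,0,0,0,0],[0.62,-0.97,0,0,0,0],[0.62,-0.97,0,0,0,0],[0.62,-0.97,0,0,0,0],[0.62,-0.97,0,0,0,0],[0.62,-0.97,0,0,0,0],[0.62,-0.97,0,0,0,0],[0.62,-0.97,0,0,0,0],[0.62,-0.97,0,0,0,0],[0.62,-0.97,0,0,0,0],[0.62,-0.97,0,0,0,0],[0,0,0,0,0,0]]])

```text
time: 28.7
position: [0.6297, 0.1555, 0.2397]
orientation: [-0.002, 0.999, 0.038, 0.001]
wrist_force: [-0.6, 0.4, -0.8]
finger_gap: 0.0282
grip_force: 59.6
```

>>> send_rows(series=[[[0,0,1,0,0,0],[0,0,1,0,0,0],[0,0,1,0,0,0],[0,0,1,0,0,0],[0,0,1,0,0,0],[0,0,0.6,0,0,0],[0,0,0,0,0,0]]])

```text
time: 29.4
position: [0.6279, 0.1504, 0.1258]
orientation: [0.0, 0.999, 0.036, -0.002]
wrist_force: [-0.5, -0.1, -0.9]
finger_gap: 0.0285
grip_force: 59.6
```

```bash
python3 -c "
from h import *
st()"
```

```text
t 29.4 xy' [0.6369 0.1055] z 0.1258 yaw tx in jig 0.02 tz [-0.003 -0.001 -1.   ] j7 -1.57 gap 0.0285 F [-0.5 -0.1 -0.9]
```

>>> send_rows(series=[[[0,0,0.7,0,0,0],[0,0,0.3,0,0,0],[0.3,0,0,0,0,0],[0.3,0,0,0,0,0],[0,0,0,0,0,0]]])

```text
time: 29.9
position: [0.6429, 0.1519, 0.1076]
orientation: [-0.0, 0.999, 0.036, 0.001]
wrist_force: [-0.5, 0.1, -0.7]
finger_gap: 0.0279
grip_force: 59.6
```

>>> send_rows(series=[[[0.1,0,0.1,0,0,0],[0.1,0,0,0,0,0],[0.1,0,0,0,0,0],[0,0,0,0,0,0]]])

```text
time: 30.3
position: [0.6445, 0.1521, 0.1044]
orientation: [0.0, 0.999, 0.036, -0.003]
wrist_force: [-6.5, -1.2, 1.5]
finger_gap: 0.0283
grip_force: 59.9
```

```bash
python3 -c "
from h import *
st()"
```

```text
t 30.3 xy' [0.6537 0.106 ] z 0.1044 yaw tx in jig 0.05 tz [-0.006 -0.001 -1.   ] j7 -1.56 gap 0.0283 F [-6.5 -1.2  1.5]
```

>>> send_rows(hand=0.7, series=[[[0,0,0.1,0,0,0],[0,0,0,0,0,0],[0,0,0,0,0,0],[0,0,0,0,0,0],[0,0,-0.5,0,0,0],[0,0,-1,0,0,0],[0,0,-1,0,0,0],[0,0,-1,0,0,0],[-0.4,0.9,0,0,0,0],[-0.4,0.9,0,0,0,0],[-0.4,0.9,0,0,0,0],[0,0,0,0,0,0]]])

```text
time: 31.5
position: [0.6264, 0.0924, 0.1736]
orientation: [0.001, 0.999, 0.033, -0.0]
wrist_force: [-0.6, -0.4, 0.4]
finger_gap: 0.0598
grip_force: 0.0
```

>>> send_rows(series=[[[0,0,0,0,0,-0.0455],[0,0,0,0,0,-0.0455],[0,0,0,0,0,-0.0455],[0,0,0,0,0,-0.0455],[0,0,0,0,0,-0.0455],[0,0,0,0,0,-0.0455],[0,0,0,0,0,-0.0455],[0,0,0,0,0,-0.0455],[0,0,0,0,0,-0.0455],[0,0,0,0,0,-0.0455],[0,0,0,0,0,-0.045],[0,0,0,0,0,0]]])

```text
time: 32.7
position: [0.6274, 0.0972, 0.173]
orientation: [-0.0, 0.681, 0.732, 0.001]
wrist_force: [0.7, 0.2, -0.3]
finger_gap: 0.0597
grip_force: 0.0
```

Run:
```python
from h import *
st();c=calibration('wrist');im=snapshot('wrist');cv2.imwrite('pics/w8.png',im[:,:,::-1])
hsv=cv2.cvtColor(im,cv2.COLOR_RGB2HSV)
m=(hsv[...,0]>55)&(hsv[...,0]<95)&(hsv[...,1]>50)
m=cv2.morphologyEx(m.astype(np.uint8),cv2.MORPH_CLOSE,np.ones((15,15)))
for k in cv2.findContours(m,0,2)[0]:
    if cv2.contourArea(k)>1000:
        b=cv2.boxPoints(cv2.minAreaRect(k));print(b.round(0).tolist(),[J(ray(c,p,.04)).round(4).tolist() for p in b])
```

```text
t 32.7 xy' [0.6327 0.0525] z 0.173 yaw tx in jig 90.05 tz [ 0.     0.001 -1.   ] j7 -0.33 gap 0.0597 F [ 0.7  0.2 -0.3]
[[181.0, 387.0], [397.0, 387.0], [397.0, 419.0], [181.0, 419.0]] [[0.558, -0.0737], [0.7208, -0.074], [0.7236, -0.1042], [0.5556, -0.1039]]
[[0.0, 419.0], [0.0, 328.0], [86.0, 328.0], [86.0, 419.0]] [[0.4153, -0.1036], [0.4333, -0.0227], [0.4944, -0.0227], [0.482, -0.1037]]
[[458.0, 419.0], [458.0, 314.0], [559.0, 314.0], [559.0, 419.0]] [[0.7711, -0.1043], [0.758, -0.0117], [0.8293, -0.0117], [0.8498, -0.1044]]
[[182.0, 122.0], [379.0, 122.0], [379.0, 162.0], [182.0, 162.0]] [[0.5737, 0.1191], [0.6921, 0.1191], [0.6939, 0.0951], [0.5719, 0.0951]]
```

>>> send_rows(series=[[[0,0,1,0,0,0],[0,0,1,0,0,0],[0,0,1,0,0,0],[0,0,0.8,0,0,0],[0.8,0,0,0,0,0],[0.4,0,0,0,0,0],[0.3,0,0,0,0,0],[0.3,0,0,0,0,0],[0.3,0,0,0,0,0],[0.3,0,0,0,0,0],[0,0,0,0,0,0]]])

```text
time: 33.85
position: [0.6236, 0.1461, 0.0973]
orientation: [-0.0, 0.681, 0.732, 0.001]
wrist_force: [0.7, -1.2, 0.3]
finger_gap: 0.0595
grip_force: 0.0
```

>>> send_rows(series=[[[0.3,0,0,0,0,0],[0.3,0,0,0,0,0],[0.3,0,0,0,0,0],[0.3,0,0,0,0,0],[0.2,0,0,0,0,0],[0,0,0,0,0,0]]])

```text
time: 34.45
position: [0.6214, 0.174, 0.0969]
orientation: [-0.0, 0.681, 0.732, 0.0]
wrist_force: [-0.4, -0.1, 0.8]
finger_gap: 0.0597
grip_force: 0.0
```

```bash
python3 -c "
from h import *
st()"
```

```text
t 34.45 xy' [0.6321 0.1295] z 0.0969 yaw tx in jig 90.11 tz [ 0.     0.001 -1.   ] j7 -0.46 gap 0.0597 F [-0.4 -0.1  0.8]
```

>>> send_rows(series=[[[0.2,0,0,0,0,0],[0.15,0,0,0,0,0],[0.1,0,0,0,0,0],[0,0,0,0,0,0]]])

```text
time: 34.85
position: [0.621, 0.1801, 0.0968]
orientation: [0.001, 0.682, 0.732, -0.001]
wrist_force: [-0.4, -4.5, 1.0]
finger_gap: 0.0597
grip_force: 2.0
```

>>> send_rows(series=[[[0.1,0,0,0,0,0],[0,0,0,0,0,0]]])

```text
time: 35.05
position: [0.621, 0.1803, 0.0968]
orientation: [0.001, 0.682, 0.731, -0.002]
wrist_force: [0.2, -7.4, 1.9]
finger_gap: 0.0593
grip_force: 3.7
```

```bash
python3 -c "
from h import *
st()"
```

```text
t 35.05 xy' [0.6322 0.1359] z 0.0968 yaw tx in jig 89.96 tz [-0.001 -0.004 -1.   ] j7 -0.47 gap 0.0593 F [ 0.2 -7.4  1.9]
```

>>> send_rows(hand=0, series=[[[-0.5,0,0,0,0,0],[-1,0,0,0,0,0],[0,0,-1,0,0,0],[0,0,-1,0,0,0],[0,0,-1,0,0,0],[0,-1,-0.5,0,0,0],[0,-1,0,0,0,0],[0,-1,0,0,0,0],[0.7,-1,0,0,0,0],[0.7,-1,0,0,0,0],[0.7,0,0,0,0,0],[0,0,0,0,0,0]]])

```text
time: 36.25
position: [0.5205, 0.1918, 0.1674]
orientation: [-0.001, 0.68, 0.733, 0.002]
wrist_force: [0.4, 0.3, 0.5]
finger_gap: 0.0002
grip_force: 0.0
```

Run:
```python
from h import *
st();c=calibration('top');im=snapshot('top');cv2.imwrite('pics/t2.png',im[:,:,::-1])
```

```text
t 36.25 xy' [0.5328 0.1545] z 0.1674 yaw tx in jig 90.26 tz [ 0.002  0.004 -1.   ] j7 -0.54 gap 0.0002 F [0.4 0.3 0.5]
```

Descend to about z = 0.109 and nudge in x.

>>> send_rows(series=[[[-0.1,0,1,0,0,0],[0,0,1,0,0,0],[0,0,0.9,0,0,0],[0,0.3,0,0,0,0],[0,0.3,0,0,0,0],[0,0.2,0,0,0,0],[0,0,0,0,0,0]]])

```text
time: 37.0
position: [0.5381, 0.1875, 0.1099]
orientation: [0.001, 0.682, 0.732, 0.001]
wrist_force: [0.8, 0.1, -0.3]
finger_gap: 0.0001
grip_force: 0.0
```

>>> send_rows(series=[[[0,0.2,0,0,0,0],[0,0.1,0,0,0,0],[0,0.1,0,0,0,0],[0,0,0,0,0,0]]])

```text
time: 37.4
position: [0.5446, 0.188, 0.109]
orientation: [0.0, 0.681, 0.732, 0.0]
wrist_force: [0.1, 0.3, 0.0]
finger_gap: 0.0002
grip_force: 0.0
```

>>> send_rows(series=[[[0,0.1,0,0,0,0],[0,0.1,0,0,0,0],[0,0,0,0,0,0]]])

```text
time: 37.7
position: [0.5486, 0.1883, 0.1089]
orientation: [0.0, 0.681, 0.732, 0.0]
wrist_force: [1.1, -0.4, 1.0]
finger_gap: -0.0002
grip_force: 0.0
```

```bash
python3 -c "
from h import *
st()"
```

```text
t 37.7 xy' [0.5606 0.149 ] z 0.1089 yaw tx in jig 90.03 tz [ 0.  0. -1.] j7 -0.54 gap -0.0002 F [ 1.1 -0.4  1. ]
```

>>> send_rows(series=[[[0,0.1,0,0,0,0],[0,0.1,0,0,0,0],[0,0,0,0,0,0]]])

```text
time: 38.0
position: [0.5527, 0.1886, 0.1089]
orientation: [0.0, 0.681, 0.732, 0.0]
wrist_force: [-0.4, 0.3, -0.3]
finger_gap: 0.0001
grip_force: 0.0
```

>>> send_rows(series=[[[0,0.1,0,0,0,0],[0,0.1,0,0,0,0],[0,0,0,0,0,0]]])

```text
time: 38.3
position: [0.555, 0.1888, 0.1087]
orientation: [-0.001, 0.681, 0.732, -0.001]
wrist_force: [-5.1, -0.8, 3.3]
finger_gap: -0.0001
grip_force: 2.1
```

>>> send_rows(series=[[[0,-0.5,0,0,0,0],[0,-1,0,0,0,0],[0,0,-1,0,0,0],[0,0,-1,0,0,0],[0,0,-1,0,0,0],[-1,0,-1,0,0,0],[-1,0.9,-1,0,0,0],[-1,0.9,-1,0,0,0],[-1,0.9,0,0,0,0],[-1,0.9,0,0,0,0],[0,0,0,0,0,0],[0,0,0,0,0,0]]])

```text
time: 39.5
position: [0.6052, 0.0917, 0.2287]
orientation: [0.0, 0.682, 0.731, 0.0]
wrist_force: [0.0, -0.2, 0.3]
finger_gap: -0.0
grip_force: 0.0
```

Run:
```python
from h import *
st();c=calibration('wrist');im=snapshot('wrist');cv2.imwrite('pics/w9.png',im[:,:,::-1])
hsv=cv2.cvtColor(im,cv2.COLOR_RGB2HSV);H,S,V=cv2.split(hsv)
g=cv2.morphologyEx(((H>55)&(H<95)&(S>50)).astype(np.uint8),cv2.MORPH_CLOSE,np.ones((15,15)));g[300:]=0
for k in cv2.findContours(g,0,2)[0]:
    if cv2.contourArea(k)>1000:
        b=cv2.boxPoints(cv2.minAreaRect(k));print('girder',[J(ray(c,p,.04)).round(4).tolist() for p in b])
# colour profile in jig coords: along x' across the short fence, along y' across the sides
a=np.radians(4.06);R=np.array([[np.cos(a),-np.sin(a)],[np.sin(a),np.cos(a)]])
def col(xp,yp,z):
    w=R@[xp,yp];u=proj(c,[*w,z]).round().astype(int);return im[u[1],u[0]].tolist() if 0<=u[0]<560 and 0<=u[1]<420 else None
for nm,y,z in(('girder end x',.161,.04),('girder end x low',.150,.04),('deck end x',.206,.036)):
    print(nm,[(round(x,4),col(x,y,z)) for x in np.arange(.684,.701,.0015)])
print('y across',[(round(y,4),col(.56+.05,y,.036)) for y in np.arange(.168,.186,.0015)])
print('rails',[(round(y,4),col(.62,y,.054)) for y in np.arange(.174,.24,.003)])
c2=calibration('top');im=snapshot('top');cv2.imwrite('pics/t3.png',im[:,:,::-1])
o=cv2.imread('pics/top0.png')[:,:,::-1]
d=cv2.absdiff(im,np.ascontiguousarray(o)).max(2)>45
d=cv2.morphologyEx(d.astype(np.uint8),cv2.MORPH_OPEN,np.ones((3,3)))
n,l,s,ce=cv2.connectedComponentsWithStats(d)
print([(s[i].tolist()) for i in range(1,n) if s[i,4]>25])
```

```text
t 39.5 xy' [0.6102 0.0486] z 0.2287 yaw tx in jig 89.96 tz [ 0.  0. -1.] j7 -0.31 gap -0.0 F [ 0.  -0.2  0.3]
girder [[0.5738, 0.1751], [0.6928, 0.175], [0.6953, 0.1469], [0.5726, 0.147]]
girder end x [(np.float64(0.684), [71, 103, 86]), (np.float64(0.6855), [72, 103, 86]), (np.float64(0.687), [76, 105, 88]), (np.float64(0.6885), [69, 101, 86]), (np.float64(0.69), [71, 105, 88]), (np.float64(0.6915), [69, 99, 81]), (np.float64(0.693), [86, 103, 100]), (np.float64(0.6945), [142, 139, 144]), (np.float64(0.696), [152, 147, 151]), (np.float64(0.6975), [150, 147, 153]), (np.float64(0.699), [119, 120, 137]), (np.float64(0.7005), [62, 81, 129])]
girder end x low [(np.float64(0.684), [59, 61, 62]), (np.float64(0.6855), [66, 69, 66]), (np.float64(0.687), [69, 72, 70]), (np.float64(0.6885), [64, 67, 65]), (np.float64(0.69), [66, 70, 67]), (np.float64(0.6915), [62, 66, 61]), (np.float64(0.693), [63, 66, 64]), (np.float64(0.6945), [66, 81, 121]), (np.float64(0.696), [60, 84, 131]), (np.float64(0.6975), [61, 84, 130]), (np.float64(0.699), [58, 83, 129]), (np.float64(0.7005), [51, 78, 124])]
deck 
[... 1013 characters left out ...]
64(0.192), [71, 59, 54]), (np.float64(0.195), None), (np.float64(0.198), None), (np.float64(0.201), None), (np.float64(0.204), None), (np.float64(0.207), None), (np.float64(0.21), None), (np.float64(0.213), None), (np.float64(0.216), None), (np.float64(0.219), None), (np.float64(0.222), None), (np.float64(0.225), None), (np.float64(0.228), None), (np.float64(0.231), None), (np.float64(0.234), None), (np.float64(0.237), None)]
[[224, 77, 7, 11, 47], [165, 79, 10, 23, 124], [165, 101, 170, 319, 24952], [358, 147, 39, 57, 1362], [164, 177, 3, 9, 27], [247, 209, 19, 5, 70], [196, 266, 9, 19, 98], [314, 308, 218, 112, 8249], [548, 320, 12, 18, 147], [252, 392, 53, 28, 1152], [307, 411, 6, 9, 35]]
```

Run:
```python
from h import *
im=snapshot('side');o=cv2.imread('pics/side0.png')[:,:,::-1]
d=cv2.absdiff(im,np.ascontiguousarray(o)).max(2)>45
d=cv2.morphologyEx(d.astype(np.uint8),cv2.MORPH_OPEN,np.ones((3,3)))
n,l,s,ce=cv2.connectedComponentsWithStats(d)
print([(s[i].tolist()) for i in range(1,n) if s[i,4]>15])
h,w=22,14
t=np.ascontiguousarray(o[190:214,324:342]);r=cv2.matchTemplate(np.ascontiguousarray(im[180:224,314:352]),t,cv2.TM_CCOEFF_NORMED);print('bjar',cv2.minMaxLoc(r)[1::2])
t=np.ascontiguousarray(o[152:168,290:301]);r=cv2.matchTemplate(np.ascontiguousarray(im[142:178,280:311]),t,cv2.TM_CCOEFF_NORMED);print('wjar',cv2.minMaxLoc(r)[1::2])
```

```text
[[211, 0, 41, 28, 511], [363, 0, 22, 45, 220], [500, 0, 36, 46, 1061], [191, 40, 27, 30, 589], [497, 45, 11, 8, 59], [383, 47, 67, 48, 596], [520, 47, 40, 14, 244], [487, 54, 25, 49, 472], [513, 62, 18, 3, 54], [495, 63, 65, 129, 4808], [416, 71, 69, 116, 3046], [198, 89, 8, 9, 49], [403, 96, 4, 5, 19], [425, 99, 18, 12, 104], [206, 114, 30, 10, 161], [204, 122, 33, 58, 1244], [476, 124, 18, 24, 227], [448, 126, 8, 8, 43], [451, 133, 6, 7, 32], [493, 134, 12, 14, 111], [506, 134, 8, 5, 36], [293, 146, 46, 27, 646], [474, 149, 11, 26, 201], [237, 155, 7, 7, 38], [457, 183, 8, 22, 130], [465, 185, 10, 19, 122], [298, 191, 38, 30, 549], [429, 193, 25, 58, 400], [515, 203, 4, 9, 30], [520, 203, 6, 9, 27], [217, 211, 197, 110, 5047], [454, 211, 7, 6, 36], [463, 211, 6, 6, 33], [470, 212, 30, 21, 185], [445, 218, 51, 47, 1465], [526, 218, 6, 9, 42], [158, 220, 55, 45, 1434], [496, 237, 32, 49, 478], [478, 330, 5, 8, 27], [415, 343, 8, 7, 33], [467, 344, 11, 21, 138], [449, 359, 15, 9, 83]]
bjar (0.7338680624961853, (10, 10))
wjar (0.970412015914917, (10, 10))
```

Both jars are unmoved. The deck and girder are seated, so I'm handing in.

```bash
python3 -c "
from station import ctrl
print(ctrl.hand_in())"
```

```text
the job is handed in; nothing more can be done
None
```

I pushed the deck home into the jig's corner, right way up, and the green girder flush beside it. I handed in at about 40 s; both jars checked unmoved, and the deck's short-fence end wasn't re-imaged after the girder pushes.

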